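# Put four bench things back on their own coloured plates

## Task

The yellow tape roll, the white tape roll, the blue-sleeved eraser and the teal stapler have each been left on a plate of the wrong colour: move them so that each lies flat, right way up, in the middle of the plate of its own colour, the eraser and the stapler lengthwise along their plates. The empty grey plate is free for parking a thing on the way and ends up empty. Do not disturb the clear dish of seeds beside the plates.

Things in the scene. Friction and masses are not known exactly. Their poses are not given: they have to be found in the camera images.
- tape_yellow: roll of yellow tape with a green core, lying flat, 60 mm across, 19 mm high, about 50 g; origin at the centre of its underside, z up. Grasp it across its outside diameter
- tape_white: roll of white tape with a green core, lying flat, 47 mm across, 18 mm high, about 50 g; origin at the centre of its underside, z up. Grasp it across its outside diameter
- eraser: white eraser in a blue sleeve, lying flat, 19 (x) x 45 (y, its length) x 11 mm high, about 20 g; origin at the centre of its underside, z up
- stapler: small teal stapler with a dark base, closed (its parts do not move), 32 (x) x 106 (y, its length) x 32 mm high; origin at the centre of its underside, z up
- plate_yellow: yellow rectangular plate, flat and fixed to the bench, 96 (x) x 124 (y, its length) x 4 mm thick; origin at the centre of its underside, z up, so its top is 4 mm above the origin
- plate_white: white rectangular plate, flat and fixed to the bench, 96 (x) x 124 (y, its length) x 4 mm thick; origin at the centre of its underside, z up, so its top is 4 mm above the origin
- plate_blue: blue rectangular plate, flat and fixed to the bench, 96 (x) x 124 (y, its length) x 4 mm thick; origin at the centre of its underside, z up, so its top is 4 mm above the origin
- plate_teal: teal (blue-green) rectangular plate, flat and fixed to the bench, 96 (x) x 124 (y, its length) x 4 mm thick; origin at the centre of its underside, z up, so its top is 4 mm above the origin
- plate_grey: grey rectangular plate, flat and fixed to the bench, 96 (x) x 124 (y, its length) x 4 mm thick; origin at the centre of its underside, z up, so its top is 4 mm above the origin. Empty at the start: the free spot, no thing's home
- seed_dish: clear round petri dish with a few counted seeds (the seeds are one with it), 60 mm across, 12 mm high, about 22 g, loose on the bench beside the plates; origin at the centre of its underside. A bystander, to be left alone

How it is judged:
By the outcome, as a careful person would: the job done as asked, in the order asked, and still so for the second after the job is handed in, with the robot touching nothing.
It also fails if it takes over 112 s, if anything falls off the work surface, if the arm or the gripper's body presses on something with over 40 N, if the wrist force passes 120 N, or if a joint passes its speed limit or range.

## Robot

A 6-joint arm with a two-finger parallel gripper is mounted at the origin on a cart in front of the work surface, level with it; the furniture and walls round the work are solid. World frame = base frame: x ahead of the robot, y to its left, z up, the work surface at z = 0. Lengths are in m, angles in rad, forces in N, time in s.
With the tool pointing down it reaches from about 0.375 to 0.975 m from the base axis. Payload 3.8 kg.
Tool frame: the origin (TCP) lies on the mounting face of the last link; the fingertips stand 173 mm ahead of it and the grasp point (between the pads) lies 155 mm ahead of it (bot.hold_point_z is the distance from the TCP to the grasp point, in m); z points along the fingers, y is the line along which they close (so a half turn about z gives the same grasp; the last joint's range is limited). The gripper opens to 85 mm and grips with 20 to 120 N. Pads are 22 mm wide; open, the fingers measure 114 mm over their backs; the gripper's body (76 mm by 85 mm) begins 54 mm behind the grasp point. The pads swing forward as they close: fully open they stand 13 mm farther back than shut.
Start: joints at [-1.25, 0.264, 1.604, -0, 1.274, -0.037], TCP at [0.236, -0.632, 0.405] pointing down, gripper open.
Joint ranges: [-2.63, 2.63], [-0.94, 2.18], [0.31, 2.57], [-1.31, 4.45], [0, 2.66], [-2.55, 2.55]. Speed limits (rad/s): [2.57, 2.57, 3.14, 3.14, 3.14, 3.14].

## Interface

Orientations are given as a rotation vector (axis times angle).
In Python, from workcell import bot, optics gives the robot as it stands.
- The arm moves only by the shell command python3 -m jog 'ROWS' [OPENING] [FORCE]. ROWS is JSON, a list of rows, each an object of numbers: "dx", "dy", "dz": the shift along the tool's x, y, z in mm; "ax", "ay", "az": the turn, a rotation vector about the tool's x, y, z in degrees. A call has 1 to 20 rows; each row shifts and turns the commanded pose from where the row before left it, along the tool's axes as they then stand; what a row does not reach is not made up. A row lasts 1/12 s, in which the tool goes at most 41.7 mm and 7.16 degrees, less where a joint would pass 70% of its speed; a pose out of reach is approached as far as the arm can. A call with a gripper value outside its range is refused whole. OPENING is the opening, from 0 (shut) to 1 (fully open), set as the call begins (- or left out, the last holds). The fingers move at their own pace and stop on an object; FORCE is the grip in N (left out, the last holds). Time passes only in rows, so rows that do not move let the fingers close. It gives the time, the measured TCP pose, the force, the opening and the grip force at its end, in the units of the state.
- bot.read_state(): the state, without advancing time (a new reading comes with each control period).
- optics.read_camera(name): name is "scene" or "top" or "wrist"; returns a dict with "img" (384x512x3 uint8, red, green, blue), "vertical_fov" (degrees; the focal length in pixels is half the picture's height over the tangent of half this angle, whatever the lens; pixels are square), "cx", "cy" (the principal point, pixels), "k1" (the pictures are not rectified: a ray, as slopes to the right and down, at radius r is drawn at 1 + k1 r^2 times it, then the intrinsics apply), "R" (3x3) and "t" (3): a world point X has camera coordinates R X + t; the wrist camera has in their place "tool_from_camera" (4x4, takes a point from camera to tool coordinates, whose origin is the TCP and whose axes are the flange's). Camera axes: x right, y down, z forward; pixel columns grow to the right and rows downward; lengths in m; the calibration is good to about 2 mm. A picture is of the moment at which its call begins: read the wrist's pose just before it. There is no depth.
- bot.finish_job(): hands the job in; it is judged then, once.
The state is a dict: "time": time; "q": joint angles; "joint_vel": joint speeds; "joint_torque": joint torques, N m; "tool_pos": TCP position; "tcp_rot": TCP orientation; "wrist_force": force on the tool from outside, world axes, zero at the start; "torque": the same for the moment, N m; "width": opening from 0.0 (shut) to 1.0 (fully open); "grip_force": force on a finger pad.
Only numpy, scipy, OpenCV 4.12 (cv2) and the standard library are available. Lean on these libraries where they do the work, as an engineer would, in place of code of your own. Each camera call takes 0.05 s, during which the arm holds its last target. There are 200 camera calls.

## Working session

There is one attempt and no reset: what is moved stays moved. The work goes in short steps, Python scripts to look and compute and a shell command to move; the robot and the scene stay as the last step left them, time stands still between calls to the robot, and variables do not carry over. Pictures are saved under pics/ and viewed, at most 14 in all, crops included, and the job is handed in when it is done.

```bash
mkdir -p pics; ls
cat > h.py <<'E'
import numpy as np,cv2
from scipy.spatial.transform import Rotation as Ro
from workcell import bot,optics
def snap(n,f):
    s=bot.read_state(); c=optics.read_camera(n); cv2.imwrite('pics/'+f,c['img'][:,:,::-1])
    return s,c
def cam(c,s):
    if 'R' in c: return np.array(c['R']),np.array(c['t'])
    T=np.array(c['tool_from_camera']); W=np.eye(4); W[:3,:3]=Ro.from_rotvec(s['tcp_rot']).as_matrix(); W[:3,3]=s['tool_pos']
    M=np.linalg.inv(W@T); return M[:3,:3],M[:3,3]
def pix2w(c,s,uv,z):
    R,t=cam(c,s); f=192/np.tan(np.radians(c['vertical_fov'])/2)
    K=np.array([[f,0,c['cx']],[0,f,c['cy']],[0,0,1.]])
    p=cv2.undistortPointsIter(np.array(uv,float).reshape(-1,1,2),K,np.array([c['k1'],0,0,0,0.]),None,None,(3,50,1e-9)).reshape(-1,2)
    d=np.c_[p,np.ones(len(p))]@R; o=-R.T@t
    return o+d*((z-o[2])/d[:,2])[:,None]
E
python3 - <<'E'
from h import *
import pickle
for n in('top','scene'):
    s,c=snap(n,n+'0.png'); pickle.dump((s,c),open(n+'0.pkl','wb')); print(n,-np.array(c['R']).T@c['t'],c['vertical_fov'],c['k1'])
im=cv2.imread('pics/top0.png'); print(s)
cv2.imwrite('pics/top0b.png',cv2.resize(im,(800,600),interpolation=cv2.INTER_CUBIC))
E
```

```text
pics
top [0.45903066 0.23069543 0.90337322] 45.414107656543635 0.06145913099555953
scene [0.00748765 0.49246091 0.61845038] 47.90291573531546 -0.15662289358725928
{'time': 0.05, 'q': array([-1.24986442e+00,  2.64736064e-01,  1.60538090e+00,  2.55598197e-05,
        1.27366784e+00, -3.69096108e-02]), 'joint_vel': array([ 3.25874764e-05,  5.05003694e-04, -1.43996446e-03, -6.47262273e-04,
        1.24755490e-04,  1.61686233e-03]), 'joint_torque': array([ 1.30048611e-03, -5.17019355e+01, -3.68844867e+01, -3.90993955e-05,
        7.06078165e-03, -1.43190249e-05]), 'tool_pos': array([ 0.23630892, -0.63191794,  0.40336938]), 'tcp_rot': array([-3.08930454e+00, -5.58703488e-01,  4.49062337e-04]), 'wrist_force': array([0.43252823, 0.76552628, 1.03930416]), 'torque': array([-0.05934281, -0.01616849, -0.01859514]), 'grip_force': 0.0, 'width': 1.00063657807473}
```

View pics/top0b.png

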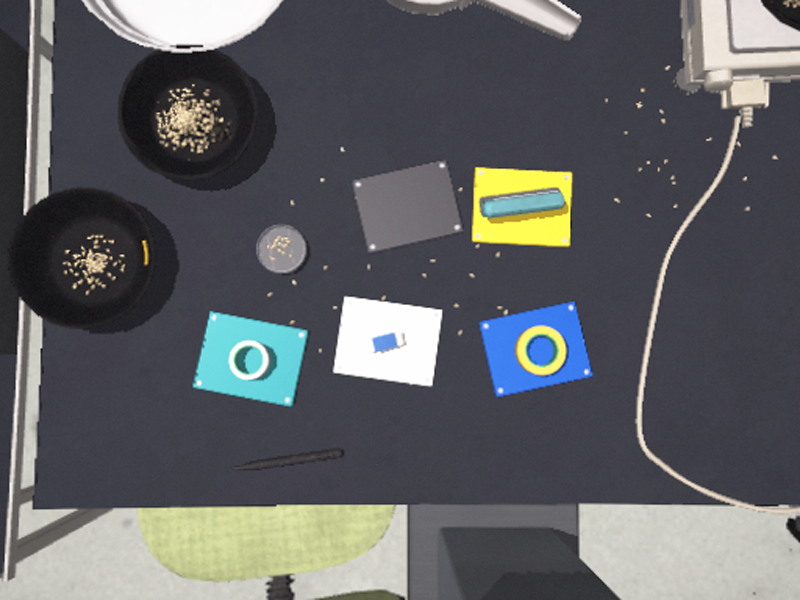

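View pics/scene0.png

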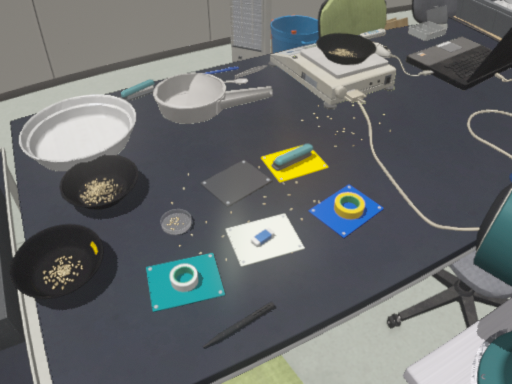

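The top view (800x600) shows, at (column, row): stapler on yellow (523,204), yellow tape on blue (541,349), eraser on white (388,342), white tape on teal (249,359). Grey (407,206) is empty and the dish is at (282,248). I'll segment these and compare them with the sizes given.

```bash
cat > seg.py <<'E'
from h import *
def big(m): 
    cs,_=cv2.findContours(m.astype(np.uint8),cv2.RETR_EXTERNAL,cv2.CHAIN_APPROX_NONE); return max(cs,key=cv2.contourArea).reshape(-1,2)
def rect(w):
    (x,y),(a,b),g=cv2.minAreaRect((w[:,:2]*1000).astype(np.float32)); 
    if a<b: a,b,g=b,a,g+90
    return x,y,a,b,(g+90)%180-90   # mm, length, width, angle of long axis from x
def hsv(c,box=None):
    h=cv2.cvtColor(c['img'],cv2.COLOR_RGB2HSV).astype(int); m=np.zeros(h.shape[:2],bool)
    u0,v0,u1,v1=box; m[v0:v1,u0:u1]=1; return h[...,0],h[...,1],h[...,2],m
E
python3 - <<'E'
from seg import *
import pickle
s,c=pickle.load(open('top0.pkl','rb'))
def do(n,box,f,z,fill=False):
    box=[int(round(b*.64)) for b in box]; H,S,V,m=hsv(c,box); k=big(m&f(H,S,V)); w=pix2w(c,s,k,z); print(n,np.round(rect(w),1), len(k)); return k
k=[]
k.append(do('pY',(460,155,590,255),lambda h,s,v:(s>120)&(v>80)&(h<100),.004))
k.append(do('pW',(325,285,450,395),lambda h,s,v:v>120,.004))
k.append(do('pB',(470,290,600,405),lambda h,s,v:(s>120)&(v>80),.004))
k.append(do('pT',(180,300,318,415),lambda h,s,v:(s>100)&(v>80),.004))
k.append(do('pG',(345,155,468,258),lambda h,s,v:(s<45)&(v>60),.004))
k.append(do('stap',(472,180,573,225),lambda h,s,v:(h>80)&(h<110)&(s>60)&(v>70),.03))
k.append(do('tY',(505,315,575,385),lambda h,s,v:(h<90)&(s>80),.02))
k.append(do('tW',(222,330,280,390),lambda h,s,v:(s<70)&(v>130),.02))
k.append(do('er',(360,320,415,365),lambda h,s,v:(h>95)&(h<130)&(s>100),.015))
k.append(do('dish',(245,215,318,282),lambda h,s,v:v>75,.01))
im=c['img'][:,:,::-1].copy()
im=cv2.resize(im,None,fx=3,fy=3,interpolation=cv2.INTER_CUBIC)
for q in k: cv2.polylines(im,[q.reshape(-1,1,2)*3+1],True,(255,0,255),1)
cv2.imwrite('pics/seg.png',cv2.resize(im[290:800,350:1160],(800,504)))
E
```

```text
pY [651.3  54.7 125.2  97.   87. ] 217
pW [480.4 225.5 125.4  97.4  81.9] 221
pB [470.7  40.6 125.6  97.5 -77.7] 216
pT [459.  395.3 125.4  97.1  78.6] 221
pG [652.3 201.  156.  131.3 -89.8] 286
stap [648.8  58.2 101.1  20.7 -82.7] 115
tY [468.4  37.7  60.   57.5 -90. ] 89
tW [457.4 395.3  47.2  45.4  89.9] 71
er [478.7 229.6  26.7  16.4 -76. ] 40
dish [601.3 358.4  89.5  71.1 -89.6] 301
```

View pics/seg.png

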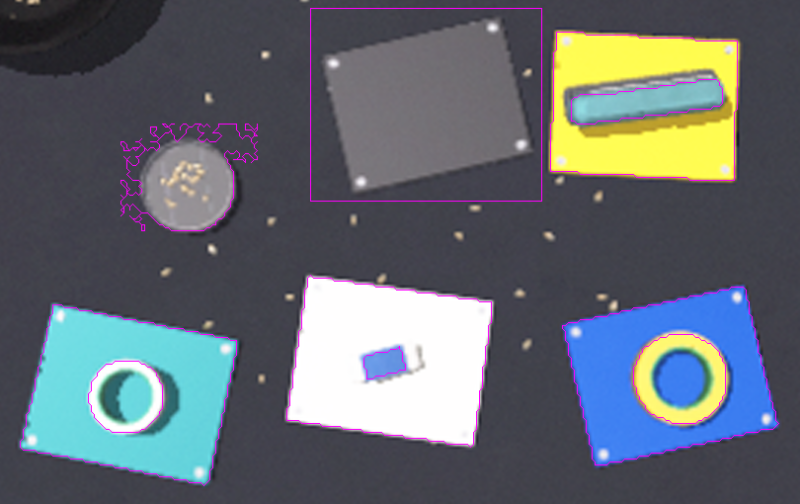

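Plate and tape outlines match the stated sizes to about 1.5 mm. The grey plate, stapler and eraser need a closer look.

Run:
```python
from h import *
im=cv2.imread('pics/top0.png')
a=im[112:152,303:368]; b=im[205:235,230:270]
A=cv2.resize(a,None,fx=6,fy=6,interpolation=cv2.INTER_CUBIC); B=cv2.resize(b,None,fx=10,fy=10,interpolation=cv2.INTER_CUBIC)
o=np.zeros((300,800,3),np.uint8); o[:240,:390]=A; o[:300,400:800]=B; cv2.imwrite('pics/z.png',o)
```

```text
(no output)
```

View pics/z.png

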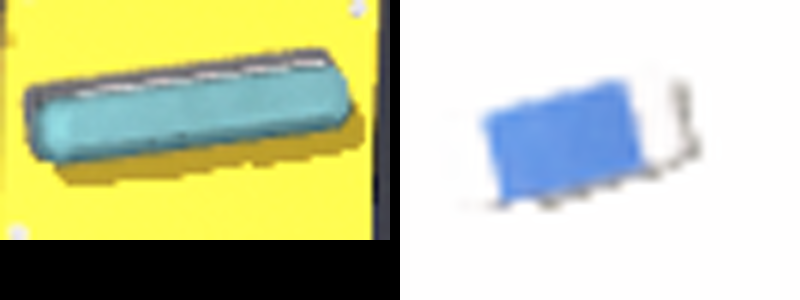

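The stapler's long axis slopes slightly, with a dark base edge on its far side. The eraser's sleeve centre is at crop (565,140), with white ends beyond it. I'll move over the stapler and look with the wrist camera.

```bash
cat >> h.py <<'E'
def go(x,y,z,yaw):
    "target TCP in mm, yaw of tool x in deg: az turn, then shift in the turned tool frame"
    s=bot.read_state(); R=Ro.from_rotvec(s['tcp_rot']).as_matrix(); p=s['tool_pos']*1000
    y0=np.degrees(np.arctan2(R[1,0],R[0,0])); a=np.radians(yaw)
    Rn=np.array([[np.cos(a),np.sin(a),0],[np.sin(a),-np.cos(a),0],[0,0,-1]])
    print('at',p.round(1),'yaw',y0.round(2),'tilt',np.degrees(np.arccos(-R[2,2])).round(2),'az',round(y0-yaw,2),'shift',((np.array([x,y,z])-p)@Rn).round(1),'t',s['time'].round(1) if hasattr(s['time'],'round') else s['time'])
E
python3 - <<'E'
from h import *
import pickle
s,c=pickle.load(open('top0.pkl','rb'))
g=np.array([(332,62),(492,27),(521,144),(361,182)])*810/800+[350,290]; g=(g-1)/3
w=pix2w(c,s,g,.004); print(w.mean(0),(w[0]-w[1]),(w[2]-w[1]))
go(640,60,400,90)
E
python3 -m jog '[{"az":-7},{"az":-7},{"az":-7},{"az":-7},{"az":-7},{"az":-7},{"az":-7},{"az":-7},{"az":-7},{"az":-6.5}]'
python3 -c "
from h import *
go(600,58,400,90)"
```

```text
[0.65239877 0.20087605 0.004     ] [-0.02454658  0.10778499  0.        ] [-0.07980517 -0.01905667  0.        ]
at [ 236.3 -631.9  403.5] yaw 20.5 tilt 0.12 az -69.5 shift [691.9 403.7   3.5] t 0.1
at [ 236.3 -631.9  403.5] yaw 20.5 tilt 0.12 az -69.5 shift [689.9 363.7   3.5] t 0.1invalid input
```

```bash
python3 -m jog '[{"dx":0,"dy":0,"dz":0,"ax":0,"ay":0,"az":-7},{"dx":0,"dy":0,"dz":0,"ax":0,"ay":0,"az":-7}]'; python3 -m jog '[{"az":-7},{"az":-7}]' -
```

```text
time: 0.27
tool_pos: [0.2363, -0.632, 0.4038]
tcp_rot: [-2.996, -0.94, 0.0]
wrist_force: [0.1, -0.6, -0.2]
width: 1.003
grip_force: 0.0invalid input
```

```bash
python3 -m jog '[{"dx":0,"dy":0,"dz":0,"ax":0,"ay":0,"az":-7},{"dx":0,"dy":0,"dz":0,"ax":0,"ay":0,"az":-7},{"dx":0,"dy":0,"dz":0,"ax":0,"ay":0,"az":-7},{"dx":0,"dy":0,"dz":0,"ax":0,"ay":0,"az":-7},{"dx":0,"dy":0,"dz":0,"ax":0,"ay":0,"az":-7},{"dx":0,"dy":0,"dz":0,"ax":0,"ay":0,"az":-7},{"dx":0,"dy":0,"dz":0,"ax":0,"ay":0,"az":-7},{"dx":0,"dy":0,"dz":0,"ax":0,"ay":0,"az":-6.5}]'
python3 -m jog '[{"dx":34,"dy":18,"dz":0,"ax":0,"ay":0,"az":0},{"dx":34,"dy":18,"dz":0,"ax":0,"ay":0,"az":0},{"dx":34,"dy":18,"dz":0,"ax":0,"ay":0,"az":0},{"dx":34,"dy":18,"dz":0,"ax":0,"ay":0,"az":0},{"dx":34,"dy":18,"dz":0,"ax":0,"ay":0,"az":0},{"dx":34,"dy":18,"dz":0,"ax":0,"ay":0,"az":0},{"dx":34,"dy":18,"dz":0,"ax":0,"ay":0,"az":0},{"dx":34,"dy":18,"dz":0,"ax":0,"ay":0,"az":0},{"dx":34,"dy":18,"dz":0,"ax":0,"ay":0,"az":0},{"dx":34,"dy":18,"dz":0,"ax":0,"ay":0,"az":0},{"dx":34,"dy":18,"dz":0,"ax":0,"ay":0,"az":0},{"dx":34,"dy":18,"dz":0,"ax":0,"ay":0,"az":0},{"dx":34,"dy":18,"dz":0,"ax":0,"ay":0,"az":0},{"dx":34,"dy":18,"dz":0,"ax":0,"ay":0,"az":0},{"dx":34,"dy":18,"dz":0,"ax":0,"ay":0,"az":0},{"dx":34,"dy":18,"dz":0,"ax":0,"ay":0,"az":0},{"dx":34,"dy":18,"dz":0,"ax":0,"ay":0,"az":0},{"dx":34,"dy":18,"dz":0,"ax":0,"ay":0,"az":0},{"dx":34,"dy":18,"dz":0,"ax":0,"ay":0,"az":0},{"dx":34,"dy":18,"dz":0,"ax":0,"ay":0,"az":0}]'
python3 - <<'E'
from h import *
go(640,58,400,97)
s,c=snap('wrist','w1.png'); import pickle; pickle.dump((s,c),open('w1.pkl','wb')); R,t=cam(c,s); print(-R.T@t, R[2], c['vertical_fov'])
im=cv2.imread('pics/w1.png'); cv2.imwrite('pics/w1b.png',cv2.resize(im,(800,600)))
E
```

```text
time: 0.93
tool_pos: [0.2363, -0.632, 0.4039]
tcp_rot: [-2.214, -2.227, -0.001]
wrist_force: [0.1, 0.5, 0.0]
width: 0.999
grip_force: 0.0
time: 2.6
tool_pos: [0.5967, 0.0497, 0.4041]
tcp_rot: [-2.221, -2.221, 0.001]
wrist_force: [0.4, -0.7, 0.4]
width: 0.997
grip_force: 0.0
at [596.7  49.7 404.1] yaw 90.01 tilt 0.05 az -6.99 shift [ 3.  44.   4.1] t 2.6
[0.59605336 0.11528777 0.37315358] [-1.91759949e-04 -2.59260155e-01 -9.65807504e-01] 68.45625502989184
```

View pics/w1b.png

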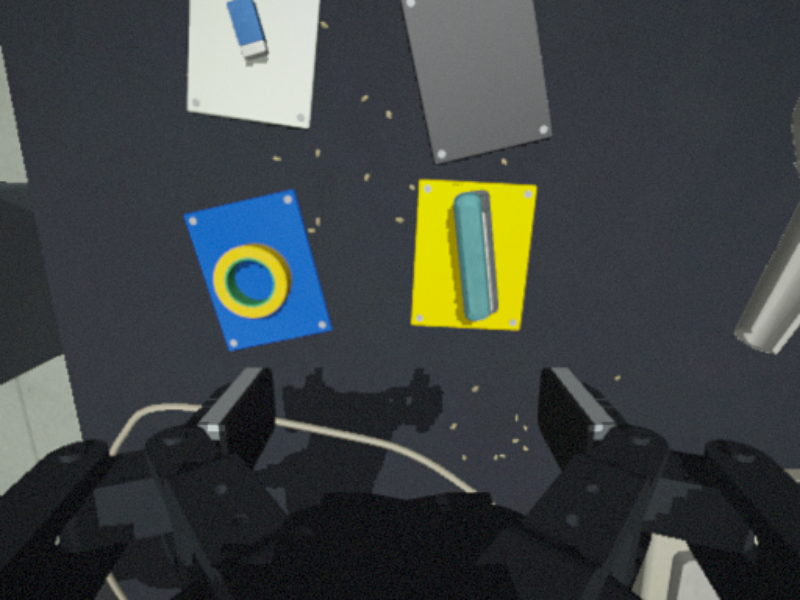

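The wrist view (800x600) shows the stapler at (477,255), with a dark strip and metal line on its +x side. It could be lying on its side, so I'll enlarge it.

Run:
```python
from h import *
a=cv2.imread('pics/scene0.png')[138:185,258:332]; b=cv2.imread('pics/w1.png')[112:214,258:348]
o=np.zeros((410,800,3),np.uint8)
A=cv2.resize(a,None,fx=5.5,fy=5.5,interpolation=cv2.INTER_CUBIC);B=cv2.resize(b,None,fx=4,fy=4,interpolation=cv2.INTER_CUBIC)
o[:A.shape[0],:A.shape[1]]=A;o[:B.shape[0],420:420+B.shape[1]]=B;cv2.imwrite('pics/z2.png',o)
```

```text
(no output)
```

View pics/z2.png

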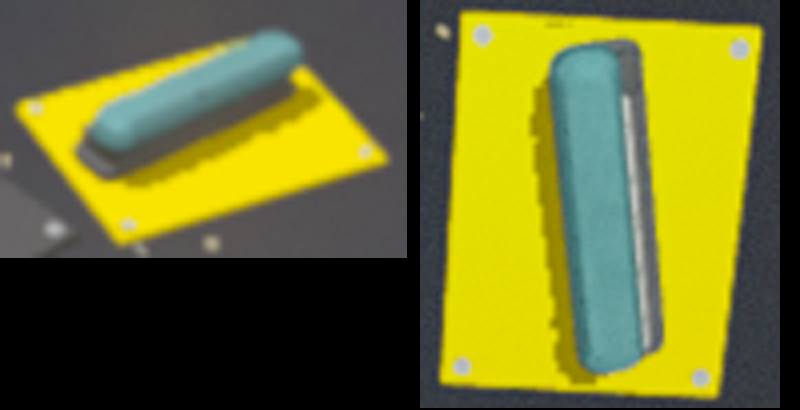

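```bash
cat > shot.py <<'E'
import sys,pickle
from h import *
f=sys.argv[1]; s,c=snap('wrist',f+'.png'); pickle.dump((s,c),open(f+'.pkl','wb'))
E
python3 -m jog '[{"dx":0,"dy":-30,"dz":20,"ax":0,"ay":0,"az":0},{"dx":0,"dy":-30,"dz":20,"ax":0,"ay":0,"az":0},{"dx":0,"dy":-20,"dz":20,"ax":0,"ay":0,"az":0},{"dx":0,"dy":0,"dz":20,"ax":0,"ay":0,"az":0},{"dx":0,"dy":0,"dz":20,"ax":0,"ay":0,"az":0},{"dx":0,"dy":0,"dz":0,"ax":0,"ay":0,"az":0},{"dx":0,"dy":0,"dz":0,"ax":0,"ay":0,"az":0}]'; python3 shot.py wa
python3 -m jog '[{"dx":0,"dy":40,"dz":0,"ax":0,"ay":0,"az":0},{"dx":0,"dy":40,"dz":0,"ax":0,"ay":0,"az":0},{"dx":0,"dy":40,"dz":0,"ax":0,"ay":0,"az":0},{"dx":0,"dy":40,"dz":0,"ax":0,"ay":0,"az":0},{"dx":0,"dy":40,"dz":0,"ax":0,"ay":0,"az":0},{"dx":0,"dy":10,"dz":0,"ax":0,"ay":0,"az":0},{"dx":0,"dy":0,"dz":0,"ax":0,"ay":0,"az":0},{"dx":0,"dy":0,"dz":0,"ax":0,"ay":0,"az":0}]'; python3 shot.py wb
python3 -c "
from h import *
o=np.hstack([cv2.imread('pics/wa.png'),cv2.imread('pics/wb.png')]);cv2.imwrite('pics/wab.png',cv2.resize(o,(800,300)))
o=[]
import pickle
for f in('wa','wb'):
    s,c=pickle.load(open(f+'.pkl','rb'));R,t=cam(c,s);X=np.array([.65,.056,.02])@R.T+t;F=192/np.tan(np.radians(c['vertical_fov']/2));u=int(c['cx']+F*X[0]/X[2]);v=int(c['cy']+F*X[1]/X[2]);print(u,v,-R.T@t)
    im=cv2.copyMakeBorder(c['img'],100,100,100,100,cv2.BORDER_CONSTANT);o.append(cv2.resize(im[v:v+200,u+20:u+180,::-1],(400,500),interpolation=cv2.INTER_CUBIC))
cv2.imwrite('pics/wab.png',np.hstack(o))
"
```

```text
time: 3.23
tool_pos: [0.5155, 0.0476, 0.3034]
tcp_rot: [-2.22, -2.22, 0.004]
wrist_force: [-0.4, 0.6, -0.2]
width: 1.0
grip_force: 0.0
time: 3.95
tool_pos: [0.7269, 0.0476, 0.3055]
tcp_rot: [2.222, 2.221, 0.001]
wrist_force: [-0.6, -0.5, 0.7]
width: 1.001
grip_force: 0.0
408 181 [0.51478055 0.11320543 0.27243573]
176 181 [0.72634984 0.11323187 0.27449067]
```

View pics/wab.png

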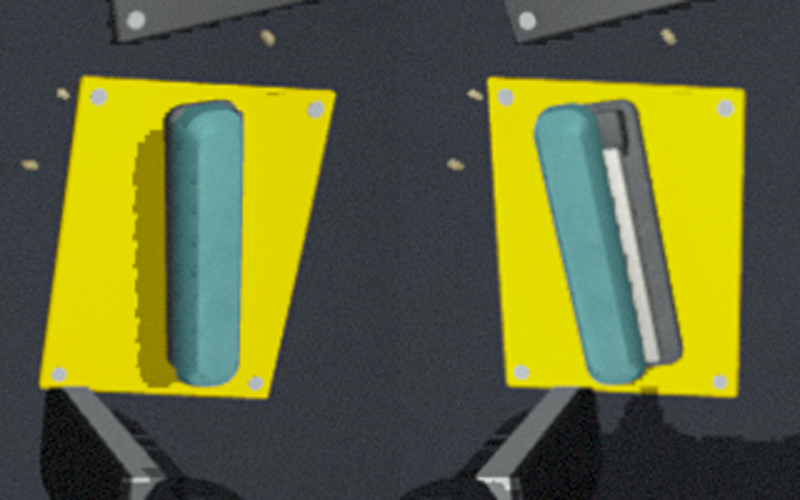

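Run:
```python
from h import *
import pickle
for f,o,pts in (('wa',(328,81),[(167,240,.006),(174,240,.02),(197,240,.036),(242,240,.036),(242,240,.025),(170,110,.006),(172,365,.006),(205,104,.034),(210,384,.034)]),('wb',(96-160,81),[(560,240,.036),(560,240,.025),(603,240,.036),(613,240,.025),(663,240,.006),(536,130,.034),(592,380,.034),(636,105,.006),(681,355,.006)])):
    s,c=pickle.load(open(f+'.pkl','rb'))
    for x,y,z in pts: print(f,x,y,(pix2w(c,s,[(x/2.5+o[0],y/2.5+o[1])],z)[0]*1000).round(1))
```

```text
wa 167 240 [644.3  57.8   6. ]
wa 174 240 [640.1  60.7  20. ]
wa 197 240 [640.1  64.1  36. ]
wa 242 240 [655.7  64.1  36. ]
wa 242 240 [662.3  61.8  25. ]
wa 170 110 [639.5 106.7   6. ]
wa 172 365 [652.8   6.1   6. ]
wa 205 104 [637.8 109.4  34. ]
wa 210 384 [653.3   9.9  34. ]
wb 560 240 [640.3  63.6  36. ]
wb 560 240 [636.4  61.3  25. ]
wb 603 240 [655.2  63.5  36. ]
wb 613 240 [655.6  61.3  25. ]
wb 663 240 [669.7  57.3   6. ]
wb 536 130 [634.9 100.7  34. ]
wb 592 380 [646.6  10.6  34. ]
wb 636 105 [662.3 108.3   6. ]
wb 681 355 [674.4   9.7   6. ]
```

Run:
```python
from h import *
import pickle
A=pickle.load(open('w1.pkl','rb'));B=pickle.load(open('wb.pkl','rb'));C=pickle.load(open('wa.pkl','rb'))
fa=lambda p:[((x-420)/4+258,y/4+112) for x,y in p]; fb=lambda p:[(x/2.5-64,y/2.5+81) for x,y in p]; fc=lambda p:[(x/2.5+328,y/2.5+81) for x,y in p]
def X(D,p,z):
    w=pix2w(D[1],D[0],p,z)*1000; return w[0,0]+(w[1,0]-w[0,0])*(60-w[0,1])/(w[1,1]-w[0,1])
for n,a,b in (('white',fa([(627,100),(646,345)]),fb([(608,155),(652,360)])),('base',fa([(640,55),(661,345)]),fb([(637,115),(681,355)])),('teal+',fa([(618,70),(642,345)]),fb([(590,120),(642,370)])),('teal-',fa([(553,80),(580,350)]),fb([(536,130),(590,375)]))):
    print(n,[(z,round(X(A,a,z/1000),1),round(X(B,b,z/1000),1)) for z in (4,10,16,22,28,34)])
```

```text
white [(4, np.float64(664.1), np.float64(654.3)), (10, np.float64(663.1), np.float64(656.1)), (16, np.float64(662.1), np.float64(657.9)), (22, np.float64(661.1), np.float64(659.6)), (28, np.float64(660.1), np.float64(661.4)), (34, np.float64(659.1), np.float64(663.2))]
base [(4, np.float64(669.3), np.float64(667.6)), (10, np.float64(668.2), np.float64(669.0)), (16, np.float64(667.1), np.float64(670.5)), (22, np.float64(666.0), np.float64(671.9)), (28, np.float64(664.9), np.float64(673.4)), (34, np.float64(663.9), np.float64(674.9))]
teal+ [(4, np.float64(662.3), np.float64(649.9)), (10, np.float64(661.3), np.float64(651.8)), (16, np.float64(660.3), np.float64(653.6)), (22, np.float64(659.4), np.float64(655.5)), (28, np.float64(658.4), np.float64(657.3)), (34, np.float64(657.5), np.float64(659.2))]
teal- [(4, np.float64(641.1), np.float64(628.4)), (10, np.float64(640.4), np.float64(630.7)), (16, np.float64(639.8), np.float64(633.1)), (22, np.float64(639.2), np.float64(635.4)), (28, np.float64(638.6), np.float64(637.7)), (34, np.float64(638.0), np.float64(640.0))]
```

The stapler is upright, but its cover sits off-centre to -x: cover x 638–658 at z≈30, base x 644–669 at z≈8. The tape is easier to park, so I'll park the yellow tape on grey, then do eraser→blue, white tape→white, stapler→teal and yellow tape→yellow.

```bash
python3 -m jog '[{"dx":0,"dy":-37,"dz":0,"ax":0,"ay":0,"az":0},{"dx":0,"dy":-37,"dz":0,"ax":0,"ay":0,"az":0},{"dx":0,"dy":-37,"dz":0,"ax":0,"ay":0,"az":0},{"dx":0,"dy":-37,"dz":0,"ax":0,"ay":0,"az":0},{"dx":0,"dy":-37,"dz":0,"ax":0,"ay":0,"az":0},{"dx":0,"dy":-37,"dz":0,"ax":0,"ay":0,"az":0},{"dx":0,"dy":-37,"dz":0,"ax":0,"ay":0,"az":0},{"dx":0,"dy":0,"dz":0,"ax":0,"ay":0,"az":0},{"dx":0,"dy":0,"dz":0,"ax":0,"ay":0,"az":0}]'
python3 shot.py w2
python3 - <<'E'
from seg import *
import pickle
go(468.4,37.7,174,90)
s,c=pickle.load(open('w2.pkl','rb'))
H,S,V,m=hsv(c,(0,0,512,384))
k=big((H>15)&(H<80)&(S>100)&(V>50)); print(k.mean(0))
for z in (.018,.022): print(np.round(rect(pix2w(c,s,k,z)),1))
k=big((H>100)&(H<130)&(S>140)&(V>60)); print('blue',np.round(rect(pix2w(c,s,k,.004)),1))
E
```

```text
time: 4.75
tool_pos: [0.4634, 0.0478, 0.3043]
tcp_rot: [-2.22, -2.221, 0.001]
wrist_force: [0.4, 0.1, -0.1]
width: 0.998
grip_force: 0.0
at [465.6  47.8 305.3] yaw 90.02 tilt 0.1 az 0.02 shift [-10.1   2.8 131.3] t 4.8
[450.22790698 175.16744186]
[640.4  57.9 118.4  92.7  87.2]
[637.6  58.7 116.5  91.3  87.2]
blue [470.1  40.9 124.8  96.4 -77.9]
```

View pics/w2.png

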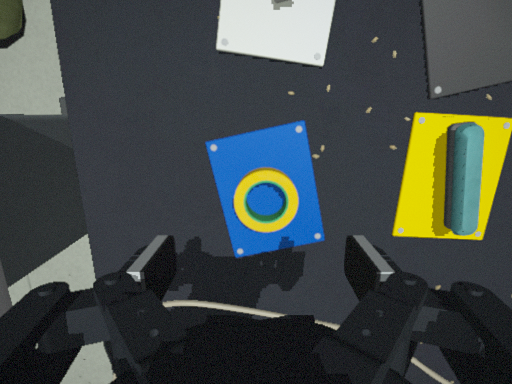

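The wrist view agrees with the top view to within 1 mm on the blue plate; the tape centre is at (266,200). Descending and gripping.

```bash
python3 -m jog '[{"dx":-5,"dy":1.5,"dz":25,"ax":0,"ay":0,"az":0},{"dx":-5,"dy":1.5,"dz":25,"ax":0,"ay":0,"az":0},{"dx":0,"dy":0,"dz":25,"ax":0,"ay":0,"az":0},{"dx":0,"dy":0,"dz":20,"ax":0,"ay":0,"az":0},{"dx":0,"dy":0,"dz":18,"ax":0,"ay":0,"az":0},{"dx":0,"dy":0,"dz":10,"ax":0,"ay":0,"az":0},{"dx":0,"dy":0,"dz":8,"ax":0,"ay":0,"az":0},{"dx":0,"dy":0,"dz":0,"ax":0,"ay":0,"az":0},{"dx":0,"dy":0,"dz":0,"ax":0,"ay":0,"az":0}]' 1 30
python3 -c "
from h import *
go(468.4,37.7,174,90)"
python3 -m jog '[{"dx":0,"dy":0,"dz":0,"ax":0,"ay":0,"az":0},{"dx":0,"dy":0,"dz":0,"ax":0,"ay":0,"az":0},{"dx":0,"dy":0,"dz":0,"ax":0,"ay":0,"az":0},{"dx":0,"dy":0,"dz":0,"ax":0,"ay":0,"az":0},{"dx":0,"dy":0,"dz":0,"ax":0,"ay":0,"az":0},{"dx":0,"dy":0,"dz":0,"ax":0,"ay":0,"az":0},{"dx":0,"dy":0,"dz":0,"ax":0,"ay":0,"az":0},{"dx":0,"dy":0,"dz":0,"ax":0,"ay":0,"az":0}]' 0.4 30
python3 -m jog '[{"dx":0,"dy":0,"dz":-20,"ax":0,"ay":0,"az":0},{"dx":0,"dy":0,"dz":-30,"ax":0,"ay":0,"az":0},{"dx":0,"dy":0,"dz":-30,"ax":0,"ay":0,"az":0},{"dx":0,"dy":0,"dz":0,"ax":0,"ay":0,"az":0},{"dx":0,"dy":0,"dz":0,"ax":0,"ay":0,"az":0}]'
python3 -c "
from h import *
go(652.4,200.9,254,90)"
```

```text
time: 5.55
tool_pos: [0.4711, 0.0378, 0.1741]
tcp_rot: [2.221, 2.221, 0.001]
wrist_force: [-0.7, 0.9, -0.1]
width: 0.999
grip_force: 0.0
at [471.1  37.8 174.1] yaw 90.0 tilt 0.03 az 0.0 shift [-0.1 -2.7  0.1] t 5.55
time: 6.22
tool_pos: [0.4712, 0.0378, 0.1752]
tcp_rot: [2.22, 2.22, 0.003]
wrist_force: [-1.9, 0.2, 5.3]
width: 0.684
grip_force: 32.1
time: 6.63
tool_pos: [0.4717, 0.0378, 0.2564]
tcp_rot: [2.218, 2.218, 0.007]
wrist_force: [-0.3, 0.1, -0.8]
width: 0.683
grip_force: 32.8
at [471.7  37.8 256.4] yaw 90.0 tilt 0.37 az 0.0 shift [163.1 180.7   2.4] t 6.6333
```

```bash
python3 -m jog '[{"dx":23,"dy":26,"dz":0,"ax":0,"ay":0,"az":0},{"dx":23,"dy":26,"dz":0,"ax":0,"ay":0,"az":0},{"dx":23,"dy":26,"dz":0,"ax":0,"ay":0,"az":0},{"dx":23,"dy":26,"dz":0,"ax":0,"ay":0,"az":0},{"dx":23,"dy":26,"dz":0,"ax":0,"ay":0,"az":0},{"dx":23,"dy":26,"dz":0,"ax":0,"ay":0,"az":0},{"dx":25,"dy":25,"dz":0,"ax":0,"ay":0,"az":0},{"dx":0,"dy":0,"dz":20,"ax":0,"ay":0,"az":0},{"dx":0,"dy":0,"dz":20,"ax":0,"ay":0,"az":0},{"dx":0,"dy":0,"dz":20,"ax":0,"ay":0,"az":0},{"dx":0,"dy":0,"dz":11,"ax":0,"ay":0,"az":0},{"dx":0,"dy":0,"dz":8,"ax":0,"ay":0,"az":0},{"dx":0,"dy":0,"dz":0,"ax":0,"ay":0,"az":0},{"dx":0,"dy":0,"dz":0,"ax":0,"ay":0,"az":0}]'
python3 -c "
from h import *
go(652.4,200.9,175,90)"
```

```text
time: 7.8
tool_pos: [0.6509, 0.2006, 0.1746]
tcp_rot: [-2.221, -2.221, 0.002]
wrist_force: [-1.9, -0.3, 2.4]
width: 0.679
grip_force: 34.6
at [650.9 200.6 174.6] yaw 89.99 tilt 0.09 az -0.01 shift [ 0.3  1.5 -0.4] t 7.8
```

```bash
python3 -m jog '[{"dx":0,"dy":0,"dz":0,"ax":0,"ay":0,"az":0},{"dx":0,"dy":0,"dz":0,"ax":0,"ay":0,"az":0},{"dx":0,"dy":0,"dz":0,"ax":0,"ay":0,"az":0},{"dx":0,"dy":0,"dz":0,"ax":0,"ay":0,"az":0},{"dx":0,"dy":0,"dz":-20,"ax":0,"ay":0,"az":0},{"dx":0,"dy":0,"dz":-30,"ax":0,"ay":0,"az":0},{"dx":0,"dy":0,"dz":-30,"ax":0,"ay":0,"az":0},{"dx":0,"dy":-25,"dz":-15,"ax":0,"ay":0,"az":0},{"dx":0,"dy":-30,"dz":0,"ax":0,"ay":0,"az":0},{"dx":0,"dy":-30,"dz":0,"ax":0,"ay":0,"az":0},{"dx":0,"dy":-30,"dz":0,"ax":0,"ay":0,"az":0},{"dx":0,"dy":-30,"dz":0,"ax":0,"ay":0,"az":0},{"dx":0,"dy":-25,"dz":0,"ax":0,"ay":0,"az":0},{"dx":0,"dy":0,"dz":0,"ax":0,"ay":0,"az":0},{"dx":0,"dy":0,"dz":0,"ax":0,"ay":0,"az":0}]' 1
python3 shot.py w3
python3 - <<'E'
from h import *
import pickle
s,c=pickle.load(open('w3.pkl','rb'));R,t=cam(c,s);X=np.array([.479,.229,.015])@R.T+t;F=192/np.tan(np.radians(c['vertical_fov']/2));u=int(c['cx']+F*X[0]/X[2]);v=int(c['cy']+F*X[1]/X[2]);print(u,v)
o=np.zeros((600,800,3),np.uint8); o[:384//2*1,:256]=cv2.resize(c['img'][:,:,::-1],(256,192))
o[:600,300:800]=cv2.resize(c['img'][v-60:v+60,u-50:u+50,::-1],(500,600),interpolation=cv2.INTER_CUBIC); cv2.imwrite('pics/w3b.png',o)
E
```

```text
time: 9.05
tool_pos: [0.4803, 0.2007, 0.2697]
tcp_rot: [2.22, 2.222, 0.0]
wrist_force: [0.0, -0.7, 0.2]
width: 1.0
grip_force: 0.0
258 165
```

View pics/w3b.png

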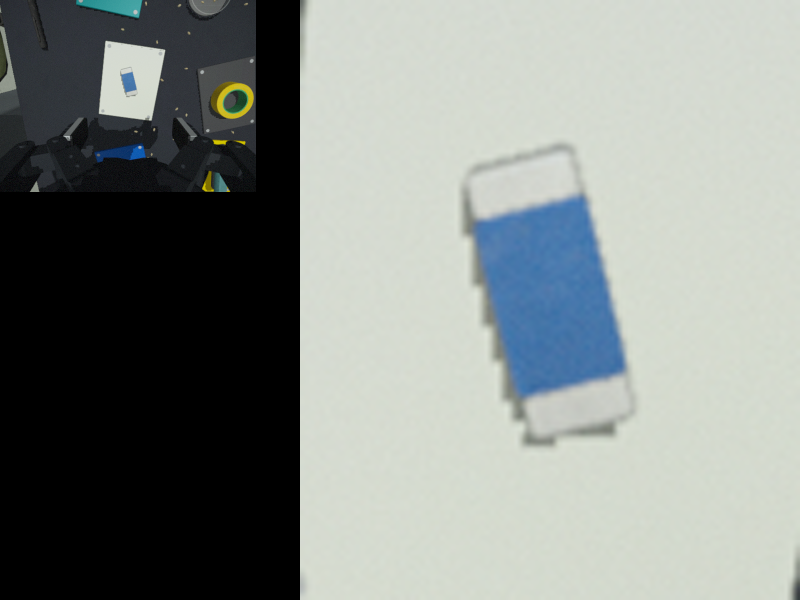

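The eraser's corners in the crop are (465,178), (575,148), (634,410), (530,440). The yellow tape sits on grey.

Run:
```python
from h import *
import pickle
s,c=pickle.load(open('w3.pkl','rb'))
p=np.array([(465,176),(574,147),(634,410),(530,439)])/5+[208-60,105]
w=pix2w(c,s,p,.015)*1000; print(w.round(1)); m=w.mean(0); d=(w[0]+w[1]-w[2]-w[3])/2; e=w[1]-w[0]
a=np.degrees(np.arctan2(d[1],d[0])); print(m,np.hypot(*d[:2]),np.hypot(*e[:2]),a)
go(m[0],m[1],180,a)
```

```text
[[465.1 249.1  15. ]
 [482.1 253.5  15. ]
 [492.1 211.4  15. ]
 [475.1 206.5  15. ]]
[478.56479677 230.12032205  15.        ] 43.50520065334961 17.607115108872108 103.25866816389559
at [481.6 200.9 270.1] yaw 90.03 tilt 0.1 az -13.23 shift [29.1  3.8 90.1] t 9.1
```

```bash
python3 -m jog '[{"dx":0,"dy":0,"dz":0,"ax":0,"ay":0,"az":-6.6},{"dx":0,"dy":0,"dz":0,"ax":0,"ay":0,"az":-6.6},{"dx":15,"dy":2,"dz":20,"ax":0,"ay":0,"az":0},{"dx":14,"dy":2,"dz":20,"ax":0,"ay":0,"az":0},{"dx":0,"dy":0,"dz":15,"ax":0,"ay":0,"az":0},{"dx":0,"dy":0,"dz":10,"ax":0,"ay":0,"az":0},{"dx":0,"dy":0,"dz":0,"ax":0,"ay":0,"az":0},{"dx":0,"dy":0,"dz":0,"ax":0,"ay":0,"az":0},{"dx":0,"dy":0,"dz":0,"ax":0,"ay":0,"az":0}]' 0.45 25
python3 -c "
from h import *
go(478.6,230.1,180,103.3)"
```

```text
time: 9.85
tool_pos: [0.4797, 0.2299, 0.2055]
tcp_rot: [1.952, 2.461, 0.002]
wrist_force: [0.6, 0.2, -0.8]
width: 0.447
grip_force: 0.0
at [479.7 229.9 205.5] yaw 103.16 tilt 0.09 az -0.14 shift [ 0.5 -1.  25.5] t 9.85
```

```bash
python3 -m jog '[{"dx":0.5,"dy":-1,"dz":12,"ax":0,"ay":0,"az":0},{"dx":0,"dy":0,"dz":8,"ax":0,"ay":0,"az":0},{"dx":0,"dy":0,"dz":5.5,"ax":0,"ay":0,"az":0},{"dx":0,"dy":0,"dz":0,"ax":0,"ay":0,"az":0},{"dx":0,"dy":0,"dz":0,"ax":0,"ay":0,"az":0}]'
python3 -m jog '[{"dx":0,"dy":0,"dz":0,"ax":0,"ay":0,"az":0},{"dx":0,"dy":0,"dz":0,"ax":0,"ay":0,"az":0},{"dx":0,"dy":0,"dz":0,"ax":0,"ay":0,"az":0},{"dx":0,"dy":0,"dz":0,"ax":0,"ay":0,"az":0},{"dx":0,"dy":0,"dz":0,"ax":0,"ay":0,"az":0},{"dx":0,"dy":0,"dz":0,"ax":0,"ay":0,"az":0}]' 0.05 25
python3 -m jog '[{"dx":0,"dy":0,"dz":-20,"ax":0,"ay":0,"az":0},{"dx":0,"dy":0,"dz":-25,"ax":0,"ay":0,"az":0},{"dx":0,"dy":0,"dz":-25,"ax":0,"ay":0,"az":0},{"dx":0,"dy":0,"dz":0,"ax":0,"ay":0,"az":0},{"dx":0,"dy":0,"dz":0,"ax":0,"ay":0,"az":0}]'
python3 -c "
from h import *
go(470.4,40.7,181,102.2)"
```

```text
time: 10.27
tool_pos: [0.4771, 0.2299, 0.1785]
tcp_rot: [-1.951, -2.461, 0.002]
wrist_force: [-0.4, -0.1, -0.9]
width: 0.453
grip_force: 0.0
time: 10.77
tool_pos: [0.4778, 0.2303, 0.1796]
tcp_rot: [1.951, 2.462, 0.001]
wrist_force: [0.7, 0.1, 2.6]
width: 0.202
grip_force: 27.5
time: 11.18
tool_pos: [0.4785, 0.2305, 0.251]
tcp_rot: [1.95, 2.46, 0.006]
wrist_force: [0.1, -0.3, -0.8]
width: 0.197
grip_force: 27.3
at [478.5 230.5 251. ] yaw 103.2 tilt 0.24 az 1.0 shift [-183.9  -48.    70. ] t 11.1833
```

```bash
python3 -m jog '[{"dx":0,"dy":0,"dz":0,"ax":0,"ay":0,"az":1},{"dx":-26,"dy":-7,"dz":0,"ax":0,"ay":0,"az":0},{"dx":-26,"dy":-7,"dz":0,"ax":0,"ay":0,"az":0},{"dx":-26,"dy":-7,"dz":0,"ax":0,"ay":0,"az":0},{"dx":-26,"dy":-7,"dz":0,"ax":0,"ay":0,"az":0},{"dx":-26,"dy":-7,"dz":0,"ax":0,"ay":0,"az":0},{"dx":-26,"dy":-7,"dz":0,"ax":0,"ay":0,"az":0},{"dx":-28,"dy":-6,"dz":0,"ax":0,"ay":0,"az":0},{"dx":0,"dy":0,"dz":20,"ax":0,"ay":0,"az":0},{"dx":0,"dy":0,"dz":20,"ax":0,"ay":0,"az":0},{"dx":0,"dy":0,"dz":15,"ax":0,"ay":0,"az":0},{"dx":0,"dy":0,"dz":0,"ax":0,"ay":0,"az":0},{"dx":0,"dy":0,"dz":0,"ax":0,"ay":0,"az":0}]'
python3 -c "
from h import *
go(470.4,40.7,180.5,102.2)"
```

```text
time: 12.27
tool_pos: [0.468, 0.04, 0.1921]
tcp_rot: [-1.971, -2.441, 0.006]
wrist_force: [-0.4, 0.0, 0.4]
width: 0.201
grip_force: 27.3
at [468.   40.  192.1] yaw 102.16 tilt 0.32 az -0.04 shift [ 0.1  2.5 11.6] t 12.2667
```

```bash
for i in 1 2 3; do python3 -m jog '[{"dx":0,"dy":0,"dz":0,"ax":0,"ay":0,"az":0}]' | grep tool_pos; done
```

```text
tool_pos: [0.4694, 0.0403, 0.1939]
tool_pos: [0.47, 0.0404, 0.1948]
tool_pos: [0.4702, 0.0404, 0.1951]
```

```bash
python3 -m jog '[{"dx":0,"dy":0,"dz":8,"ax":0,"ay":0,"az":0},{"dx":0,"dy":0,"dz":4,"ax":0,"ay":0,"az":0},{"dx":0,"dy":0,"dz":3,"ax":0,"ay":0,"az":0},{"dx":0,"dy":0,"dz":0,"ax":0,"ay":0,"az":0},{"dx":0,"dy":0,"dz":0,"ax":0,"ay":0,"az":0},{"dx":0,"dy":0,"dz":0,"ax":0,"ay":0,"az":0}]'
python3 -m jog '[{"dx":0,"dy":0,"dz":0,"ax":0,"ay":0,"az":0},{"dx":0,"dy":0,"dz":0,"ax":0,"ay":0,"az":0},{"dx":0,"dy":0,"dz":0,"ax":0,"ay":0,"az":0},{"dx":0,"dy":0,"dz":0,"ax":0,"ay":0,"az":0},{"dx":0,"dy":0,"dz":-20,"ax":0,"ay":0,"az":0},{"dx":0,"dy":0,"dz":-25,"ax":0,"ay":0,"az":0},{"dx":0,"dy":0,"dz":-30,"ax":0,"ay":0,"az":0},{"dx":0,"dy":0,"dz":-30,"ax":0,"ay":0,"az":0},{"dx":0,"dy":0,"dz":0,"ax":0,"ay":0,"az":0},{"dx":0,"dy":0,"dz":0,"ax":0,"ay":0,"az":0}]' 0.45
python3 -c "
from h import *
go(457.4,395.3,285,90)"
```

```text
time: 13.02
tool_pos: [0.4696, 0.0402, 0.1795]
tcp_rot: [-1.973, -2.445, 0.0]
wrist_force: [-1.9, 0.6, 5.9]
width: 0.2
grip_force: 28.0
time: 13.85
tool_pos: [0.4707, 0.0402, 0.2864]
tcp_rot: [1.97, 2.442, 0.005]
wrist_force: [-0.3, -0.2, -0.7]
width: 0.45
grip_force: 0.0
at [470.7  40.2 286.4] yaw 102.2 tilt 0.3 az 12.2 shift [355.1 -13.3   1.4] t 13.85
```

```bash
python3 -m jog '[{"dx":0,"dy":0,"dz":0,"ax":0,"ay":0,"az":6.2},{"dx":0,"dy":0,"dz":0,"ax":0,"ay":0,"az":6},{"dx":32,"dy":-1.2,"dz":0,"ax":0,"ay":0,"az":0},{"dx":32,"dy":-1.2,"dz":0,"ax":0,"ay":0,"az":0},{"dx":32,"dy":-1.2,"dz":0,"ax":0,"ay":0,"az":0},{"dx":32,"dy":-1.2,"dz":0,"ax":0,"ay":0,"az":0},{"dx":32,"dy":-1.2,"dz":0,"ax":0,"ay":0,"az":0},{"dx":32,"dy":-1.2,"dz":0,"ax":0,"ay":0,"az":0},{"dx":32,"dy":-1.2,"dz":0,"ax":0,"ay":0,"az":0},{"dx":32,"dy":-1.2,"dz":0,"ax":0,"ay":0,"az":0},{"dx":32,"dy":-1.2,"dz":0,"ax":0,"ay":0,"az":0},{"dx":32,"dy":-1.2,"dz":0,"ax":0,"ay":0,"az":0},{"dx":35,"dy":-1.3,"dz":0,"ax":0,"ay":0,"az":0},{"dx":0,"dy":0,"dz":20,"ax":0,"ay":0,"az":0},{"dx":0,"dy":0,"dz":20,"ax":0,"ay":0,"az":0},{"dx":0,"dy":0,"dz":20,"ax":0,"ay":0,"az":0},{"dx":0,"dy":0,"dz":0,"ax":0,"ay":0,"az":0},{"dx":0,"dy":0,"dz":0,"ax":0,"ay":0,"az":0},{"dx":0,"dy":0,"dz":0,"ax":0,"ay":0,"az":0},{"dx":0,"dy":0,"dz":0,"ax":0,"ay":0,"az":0}]' 0.85 30
python3 -c "
from h import *
go(457.4,395.3,176,90)"
```

```text
time: 15.52
tool_pos: [0.4568, 0.3954, 0.2252]
tcp_rot: [2.222, 2.221, 0.003]
wrist_force: [0.6, 0.3, 0.4]
width: 0.848
grip_force: 0.0
at [456.8 395.4 225.2] yaw 89.98 tilt 0.1 az -0.02 shift [-0.1  0.6 49.2] t 15.5167
```

```bash
python3 -m jog '[{"dx":0,"dy":0.5,"dz":18,"ax":0,"ay":0,"az":0},{"dx":0,"dy":0,"dz":18,"ax":0,"ay":0,"az":0},{"dx":0,"dy":0,"dz":8,"ax":0,"ay":0,"az":0},{"dx":0,"dy":0,"dz":5,"ax":0,"ay":0,"az":0},{"dx":0,"dy":0,"dz":0,"ax":0,"ay":0,"az":0},{"dx":0,"dy":0,"dz":0,"ax":0,"ay":0,"az":0},{"dx":0,"dy":0,"dz":0,"ax":0,"ay":0,"az":0}]'
python3 -m jog '[{"dx":0,"dy":0,"dz":0,"ax":0,"ay":0,"az":0},{"dx":0,"dy":0,"dz":0,"ax":0,"ay":0,"az":0},{"dx":0,"dy":0,"dz":0,"ax":0,"ay":0,"az":0},{"dx":0,"dy":0,"dz":0,"ax":0,"ay":0,"az":0},{"dx":0,"dy":0,"dz":0,"ax":0,"ay":0,"az":0},{"dx":0,"dy":0,"dz":0,"ax":0,"ay":0,"az":0},{"dx":0,"dy":0,"dz":0,"ax":0,"ay":0,"az":0}]' 0.3
python3 -m jog '[{"dx":0,"dy":0,"dz":-20,"ax":0,"ay":0,"az":0},{"dx":0,"dy":0,"dz":-25,"ax":0,"ay":0,"az":0},{"dx":0,"dy":0,"dz":-25,"ax":0,"ay":0,"az":0},{"dx":0,"dy":0,"dz":0,"ax":0,"ay":0,"az":0},{"dx":0,"dy":0,"dz":0,"ax":0,"ay":0,"az":0},{"dx":0,"dy":0,"dz":0,"ax":0,"ay":0,"az":0}]'
python3 -c "
from h import *
go(480.4,225.5,176,90)"
```

```text
time: 16.1
tool_pos: [0.4573, 0.3955, 0.1764]
tcp_rot: [2.221, 2.221, 0.003]
wrist_force: [-0.3, 0.7, 0.1]
width: 0.853
grip_force: 0.0
time: 16.68
tool_pos: [0.4571, 0.3955, 0.1764]
tcp_rot: [2.221, 2.221, 0.002]
wrist_force: [-1.6, -0.1, 6.1]
width: 0.531
grip_force: 31.1
time: 17.18
tool_pos: [0.4564, 0.3949, 0.2446]
tcp_rot: [-2.221, -2.221, 0.001]
wrist_force: [0.7, -0.6, -0.5]
width: 0.531
grip_force: 31.1
at [456.4 394.9 244.6] yaw 90.0 tilt 0.04 az 0.0 shift [-169.4   24.    68.6] t 17.1833
```

```bash
python3 -m jog '[{"dx":-30,"dy":4,"dz":0,"ax":0,"ay":0,"az":0},{"dx":-30,"dy":4,"dz":0,"ax":0,"ay":0,"az":0},{"dx":-30,"dy":4,"dz":0,"ax":0,"ay":0,"az":0},{"dx":-30,"dy":4,"dz":0,"ax":0,"ay":0,"az":0},{"dx":-30,"dy":4,"dz":0,"ax":0,"ay":0,"az":0},{"dx":-20,"dy":3.5,"dz":0,"ax":0,"ay":0,"az":0},{"dx":0,"dy":0,"dz":20,"ax":0,"ay":0,"az":0},{"dx":0,"dy":0,"dz":20,"ax":0,"ay":0,"az":0},{"dx":0,"dy":0,"dz":15,"ax":0,"ay":0,"az":0},{"dx":0,"dy":0,"dz":0,"ax":0,"ay":0,"az":0},{"dx":0,"dy":0,"dz":0,"ax":0,"ay":0,"az":0},{"dx":0,"dy":0,"dz":0,"ax":0,"ay":0,"az":0},{"dx":0,"dy":0,"dz":0,"ax":0,"ay":0,"az":0},{"dx":0,"dy":0,"dz":0,"ax":0,"ay":0,"az":0}]'
python3 -c "
from h import *
go(480.4,225.5,176.5,90)"
```

```text
time: 18.35
tool_pos: [0.4808, 0.2256, 0.1912]
tcp_rot: [2.221, 2.221, 0.003]
wrist_force: [0.2, 0.6, -0.8]
width: 0.533
grip_force: 31.1
at [480.8 225.6 191.2] yaw 90.02 tilt 0.11 az 0.02 shift [-0.1 -0.4 14.7] t 18.35
```

Lower, release, rise, then head over to the stapler (651,58) at yaw 97.4.

```bash
python3 -m jog '[{"dx":0,"dy":0,"dz":8,"ax":0,"ay":0,"az":0},{"dx":0,"dy":0,"dz":4,"ax":0,"ay":0,"az":0},{"dx":0,"dy":0,"dz":3,"ax":0,"ay":0,"az":0},{"dx":0,"dy":0,"dz":0,"ax":0,"ay":0,"az":0},{"dx":0,"dy":0,"dz":0,"ax":0,"ay":0,"az":0},{"dx":0,"dy":0,"dz":0,"ax":0,"ay":0,"az":0}]'
python3 -m jog '[{"dx":0,"dy":0,"dz":0,"ax":0,"ay":0,"az":0},{"dx":0,"dy":0,"dz":0,"ax":0,"ay":0,"az":0},{"dx":0,"dy":0,"dz":0,"ax":0,"ay":0,"az":0},{"dx":0,"dy":0,"dz":0,"ax":0,"ay":0,"az":0},{"dx":0,"dy":0,"dz":-20,"ax":0,"ay":0,"az":0},{"dx":0,"dy":0,"dz":-25,"ax":0,"ay":0,"az":0},{"dx":0,"dy":0,"dz":-30,"ax":0,"ay":0,"az":0},{"dx":0,"dy":0,"dz":-25,"ax":0,"ay":0,"az":-7.1},{"dx":0,"dy":0,"dz":0,"ax":0,"ay":0,"az":0},{"dx":0,"dy":0,"dz":0,"ax":0,"ay":0,"az":0},{"dx":0,"dy":0,"dz":0,"ax":0,"ay":0,"az":0}]' 0.85
python3 -c "
from h import *
go(651,58,250,97.4)"
```

```text
time: 18.85
tool_pos: [0.4803, 0.2253, 0.1763]
tcp_rot: [-2.221, -2.221, 0.001]
wrist_force: [-4.3, -1.5, 11.2]
width: 0.529
grip_force: 32.2
time: 19.77
tool_pos: [0.4799, 0.225, 0.2745]
tcp_rot: [-2.081, -2.353, 0.001]
wrist_force: [-1.2, -0.4, -0.7]
width: 0.851
grip_force: 0.0
at [479.9 225.  274.5] yaw 97.04 tilt 0.05 az -0.36 shift [-187.7  148.2   24.5] t 19.7667
```

```bash
python3 -m jog '[{"dx":-26,"dy":21,"dz":0,"ax":0,"ay":0,"az":-0.4},{"dx":-27,"dy":21,"dz":0,"ax":0,"ay":0,"az":0},{"dx":-27,"dy":21,"dz":0,"ax":0,"ay":0,"az":0},{"dx":-27,"dy":21,"dz":0,"ax":0,"ay":0,"az":0},{"dx":-27,"dy":21,"dz":0,"ax":0,"ay":0,"az":0},{"dx":-27,"dy":21,"dz":0,"ax":0,"ay":0,"az":0},{"dx":-27,"dy":22,"dz":0,"ax":0,"ay":0,"az":0},{"dx":0,"dy":0,"dz":25,"ax":0,"ay":0,"az":0},{"dx":0,"dy":0,"dz":0,"ax":0,"ay":0,"az":0},{"dx":0,"dy":0,"dz":0,"ax":0,"ay":0,"az":0},{"dx":0,"dy":0,"dz":0,"ax":0,"ay":0,"az":0},{"dx":0,"dy":0,"dz":0,"ax":0,"ay":0,"az":0},{"dx":0,"dy":0,"dz":0,"ax":0,"ay":0,"az":0}]' 0.7 40
python3 -c "
from h import *
go(651,58,191,97.4)"
```

```text
time: 20.85
tool_pos: [0.6511, 0.0587, 0.2509]
tcp_rot: [2.07, 2.363, 0.001]
wrist_force: [-0.7, 0.4, 0.1]
width: 0.701
grip_force: 0.0
at [651.1  58.7 250.9] yaw 97.56 tilt 0.05 az 0.16 shift [-0.7 -0.2 59.9] t 20.85
```

```bash
python3 -m jog '[{"dx":-0.5,"dy":0,"dz":20,"ax":0,"ay":0,"az":0},{"dx":0,"dy":0,"dz":20,"ax":0,"ay":0,"az":0},{"dx":0,"dy":0,"dz":12,"ax":0,"ay":0,"az":0},{"dx":0,"dy":0,"dz":8,"ax":0,"ay":0,"az":0},{"dx":0,"dy":0,"dz":0,"ax":0,"ay":0,"az":0},{"dx":0,"dy":0,"dz":0,"ax":0,"ay":0,"az":0},{"dx":0,"dy":0,"dz":0,"ax":0,"ay":0,"az":0}]'
python3 -m jog '[{"dx":0,"dy":0,"dz":0,"ax":0,"ay":0,"az":0},{"dx":0,"dy":0,"dz":0,"ax":0,"ay":0,"az":0},{"dx":0,"dy":0,"dz":0,"ax":0,"ay":0,"az":0},{"dx":0,"dy":0,"dz":0,"ax":0,"ay":0,"az":0},{"dx":0,"dy":0,"dz":0,"ax":0,"ay":0,"az":0},{"dx":0,"dy":0,"dz":0,"ax":0,"ay":0,"az":0},{"dx":0,"dy":0,"dz":0,"ax":0,"ay":0,"az":0},{"dx":0,"dy":0,"dz":0,"ax":0,"ay":0,"az":0}]' 0.05 30
python3 -m jog '[{"dx":0,"dy":0,"dz":-5,"ax":0,"ay":0,"az":0},{"dx":0,"dy":0,"dz":-10,"ax":0,"ay":0,"az":0},{"dx":0,"dy":0,"dz":0,"ax":0,"ay":0,"az":0},{"dx":0,"dy":0,"dz":0,"ax":0,"ay":0,"az":0}]'
python3 - <<'E'
from h import *
import pickle
s,c=snap('top','t2.png'); s,d=snap('scene','s2.png'); s,e=snap('wrist','w5.png')
a=cv2.resize(d['img'][120:200,230:340,::-1],(396,288),interpolation=cv2.INTER_CUBIC); b=cv2.resize(e['img'][:,:,::-1],(400,300))
a=cv2.resize(a,(400,300)); cv2.imwrite('pics/g.png',np.hstack([a,b]))
E
```

```text
time: 21.43
tool_pos: [0.652, 0.0576, 0.1913]
tcp_rot: [2.07, 2.361, 0.002]
wrist_force: [0.9, -0.0, 0.2]
width: 0.701
grip_force: 0.0
time: 22.1
tool_pos: [0.6518, 0.0574, 0.1915]
tcp_rot: [2.071, 2.361, 0.001]
wrist_force: [-2.1, -0.5, 7.2]
width: 0.272
grip_force: 29.8
time: 22.43
tool_pos: [0.652, 0.0575, 0.2063]
tcp_rot: [2.07, 2.361, 0.002]
wrist_force: [0.2, -1.1, -0.8]
width: 0.268
grip_force: 29.5
```

View pics/g.png

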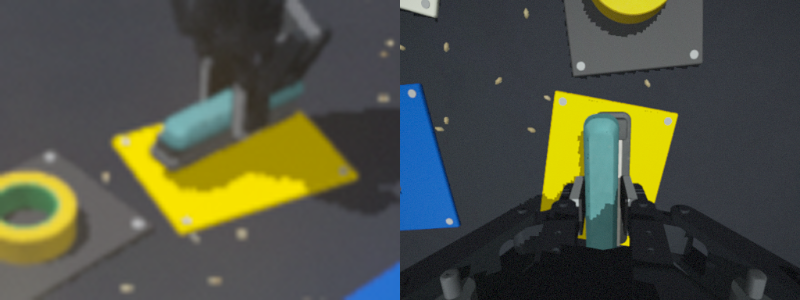

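The grip is at width 0.27 on the cover and magazine, and the stapler hangs level with its dark base down. Carrying it to the teal plate, turned to 78.6°.

```bash
python3 -m jog '[{"dx":0,"dy":0,"dz":-25,"ax":0,"ay":0,"az":0},{"dx":0,"dy":0,"dz":-25,"ax":0,"ay":0,"az":0},{"dx":0,"dy":0,"dz":-15,"ax":0,"ay":0,"az":0},{"dx":0,"dy":0,"dz":0,"ax":0,"ay":0,"az":5},{"dx":0,"dy":0,"dz":0,"ax":0,"ay":0,"az":5},{"dx":0,"dy":0,"dz":0,"ax":0,"ay":0,"az":5},{"dx":0,"dy":0,"dz":0,"ax":0,"ay":0,"az":4},{"dx":0,"dy":0,"dz":0,"ax":0,"ay":0,"az":0},{"dx":0,"dy":0,"dz":0,"ax":0,"ay":0,"az":0},{"dx":0,"dy":0,"dz":0,"ax":0,"ay":0,"az":0}]'
python3 -c "
from h import *
go(455.3,396.1,270,78.6)"
```

```text
time: 23.42
tool_pos: [0.6513, 0.0574, 0.2698]
tcp_rot: [-2.431, -1.99, 0.001]
wrist_force: [-0.4, -0.1, -1.3]
width: 0.271
grip_force: 29.8
at [651.3  57.4 269.8] yaw 78.6 tilt 0.04 az 0.0 shift [ 2.932e+02 -2.590e+02 -2.000e-01] t 23.4167
```

```bash
python3 -m jog '[{"dx":10,"dy":-9,"dz":0,"ax":0,"ay":0,"az":0},{"dx":20,"dy":-18,"dz":0,"ax":0,"ay":0,"az":0},{"dx":22,"dy":-19,"dz":0,"ax":0,"ay":0,"az":0},{"dx":22,"dy":-19,"dz":0,"ax":0,"ay":0,"az":0},{"dx":22,"dy":-19,"dz":0,"ax":0,"ay":0,"az":0},{"dx":22,"dy":-19,"dz":0,"ax":0,"ay":0,"az":0},{"dx":22,"dy":-20,"dz":0,"ax":0,"ay":0,"az":0},{"dx":22,"dy":-20,"dz":0,"ax":0,"ay":0,"az":0},{"dx":22,"dy":-20,"dz":0,"ax":0,"ay":0,"az":0},{"dx":22,"dy":-20,"dz":0,"ax":0,"ay":0,"az":0},{"dx":22,"dy":-19,"dz":0,"ax":0,"ay":0,"az":0},{"dx":22,"dy":-19,"dz":0,"ax":0,"ay":0,"az":0},{"dx":22,"dy":-19,"dz":0,"ax":0,"ay":0,"az":0},{"dx":21,"dy":-19,"dz":0,"ax":0,"ay":0,"az":0},{"dx":0,"dy":0,"dz":20,"ax":0,"ay":0,"az":0},{"dx":0,"dy":0,"dz":20,"ax":0,"ay":0,"az":0},{"dx":0,"dy":0,"dz":0,"ax":0,"ay":0,"az":0},{"dx":0,"dy":0,"dz":0,"ax":0,"ay":0,"az":0},{"dx":0,"dy":0,"dz":0,"ax":0,"ay":0,"az":0},{"dx":0,"dy":0,"dz":0,"ax":0,"ay":0,"az":0}]'
python3 -c "
from h import *
go(455.3,396.1,192,78.6)
snap('wrist','w6.png')
snap('wrist','w6.png')"
```

```text
time: 25.08
tool_pos: [0.4566, 0.3964, 0.2316]
tcp_rot: [-2.433, -1.987, -0.003]
wrist_force: [0.1, -0.4, -1.1]
width: 0.27
grip_force: 29.7
at [456.6 396.4 231.6] yaw 78.48 tilt 0.13 az -0.12 shift [-0.6 -1.2 39.6] t 25.0833
```

View pics/w6.png

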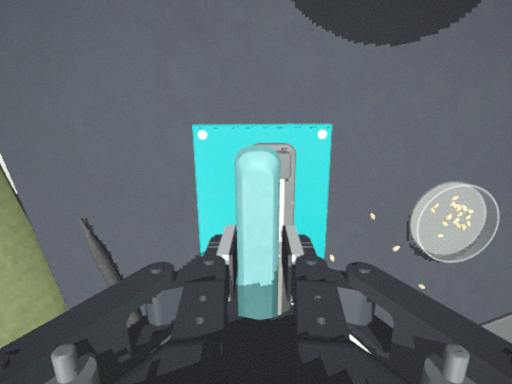

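The stapler is aligned over the teal plate: stapler columns 235–297, plate 193–333. The dish is well clear at (455,222). Lowering.

```bash
python3 -m jog '[{"dx":-0.5,"dy":-1,"dz":12,"ax":0,"ay":0,"az":0},{"dx":0,"dy":0,"dz":12,"ax":0,"ay":0,"az":0},{"dx":0,"dy":0,"dz":8,"ax":0,"ay":0,"az":0},{"dx":0,"dy":0,"dz":4,"ax":0,"ay":0,"az":0},{"dx":0,"dy":0,"dz":3,"ax":0,"ay":0,"az":0},{"dx":0,"dy":0,"dz":0,"ax":0,"ay":0,"az":0},{"dx":0,"dy":0,"dz":0,"ax":0,"ay":0,"az":0},{"dx":0,"dy":0,"dz":0,"ax":0,"ay":0,"az":0},{"dx":0,"dy":0,"dz":0,"ax":0,"ay":0,"az":0}]'
python3 -c "
from h import *
go(455.3,396.1,192,78.6)"
```

```text
time: 25.93
tool_pos: [0.4542, 0.3952, 0.1915]
tcp_rot: [2.433, 1.988, -0.006]
wrist_force: [-6.1, -3.8, 9.3]
width: 0.267
grip_force: 33.9
at [454.2 395.2 191.5] yaw 78.51 tilt 0.23 az -0.09 shift [ 1.1  0.9 -0.5] t 25.9333
```

```bash
python3 -m jog '[{"dx":0,"dy":0,"dz":0,"ax":0,"ay":0,"az":0},{"dx":0,"dy":0,"dz":0,"ax":0,"ay":0,"az":0},{"dx":0,"dy":0,"dz":0,"ax":0,"ay":0,"az":0},{"dx":0,"dy":0,"dz":0,"ax":0,"ay":0,"az":0},{"dx":0,"dy":0,"dz":0,"ax":0,"ay":0,"az":0},{"dx":0,"dy":0,"dz":-20,"ax":0,"ay":0,"az":0},{"dx":0,"dy":0,"dz":-25,"ax":0,"ay":0,"az":0},{"dx":-10,"dy":0,"dz":-30,"ax":0,"ay":0,"az":0},{"dx":-25,"dy":0,"dz":-30,"ax":0,"ay":0,"az":0},{"dx":-30,"dy":0,"dz":0,"ax":0,"ay":0,"az":0},{"dx":-25,"dy":0,"dz":0,"ax":0,"ay":0,"az":0},{"dx":0,"dy":0,"dz":0,"ax":0,"ay":0,"az":0},{"dx":0,"dy":0,"dz":0,"ax":0,"ay":0,"az":0},{"dx":0,"dy":0,"dz":0,"ax":0,"ay":0,"az":0},{"dx":0,"dy":0,"dz":0,"ax":0,"ay":0,"az":0}]' 0.7
python3 shot.py w7
python3 - <<'E'
from h import *
import pickle
s,c=pickle.load(open('w7.pkl','rb'));R,t=cam(c,s);X=np.array([.459,.395,.02])@R.T+t;F=192/np.tan(np.radians(c['vertical_fov']/2));u=int(c['cx']+F*X[0]/X[2]);v=int(c['cy']+F*X[1]/X[2]);print(u,v,-R.T@t)
cv2.imwrite('pics/w7b.png',cv2.resize(c['img'][v-100:v+100,u-100:u+100,::-1],(600,600),interpolation=cv2.INTER_CUBIC))
E
```

```text
time: 27.18
tool_pos: [0.4373, 0.3084, 0.2961]
tcp_rot: [-2.432, -1.988, -0.001]
wrist_force: [-0.8, 0.9, -0.5]
width: 0.696
grip_force: 0.0
265 87 [0.44977129 0.3727498  0.26518021]Traceback (most recent call last):
  File "<stdin>", line 4, in <module>
cv2.error: OpenCV(4.12.0) /io/opencv/modules/imgproc/src/resize.cpp:4208: error: (-215:Assertion failed) !ssize.empty() in function 'resize'
```

Run:
```python
from h import *
im=cv2.imread('pics/w7.png'); cv2.imwrite('pics/w7b.png',cv2.resize(im[0:200,165:365],(600,600),interpolation=cv2.INTER_CUBIC))
```

```text
(no output)
```

View pics/w7b.png

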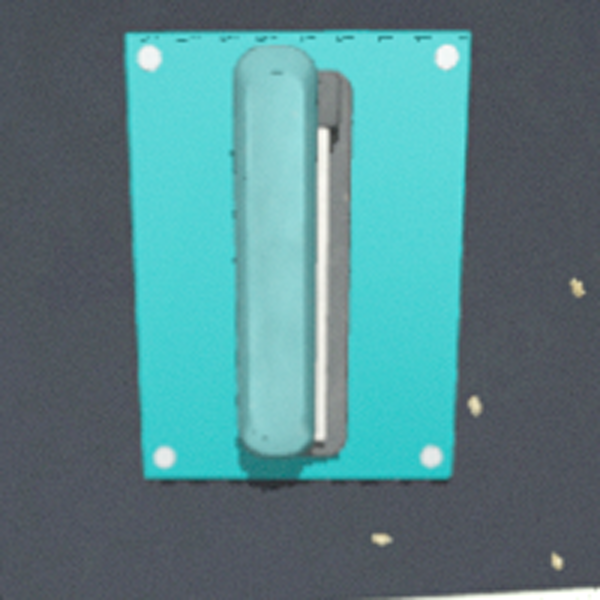

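Run:
```python
from h import *
import pickle
s,c=pickle.load(open('w7.pkl','rb'))
P=lambda x,y,z:(pix2w(c,s,[(x/3+165,y/3)],z)[0]*1000)[:2]
w=np.array([P(126,32,.004),P(470,32,.004),P(452,479,.004),P(145,479,.004)]); o=w.mean(0); print('plate',o, np.hypot(*(w[0]-w[1])),np.hypot(*(w[0]-w[3])))
L=w[0]+w[1]-w[2]-w[3]; L/=np.hypot(*L); N=np.array([L[1],-L[0]]); print(np.degrees(np.arctan2(L[1],L[0])))
for n,x,y,z in (('baseR top',352,110,.008),('baseR bot',348,430,.008),('base end+',335,70,.010),('base end-',328,458,.008),('tealL t',234,100,.028),('tealL b',237,410,.028),('teal R',315,250,.03),('teal end+',275,44,.03),('teal end-',277,456,.028)):
    p=P(x,y,z)-o; print(n,'along',(p@L).round(1),'across',(p@N).round(1))
```

```text
plate [458.6045021  395.25458566] 94.40953108160565 123.3040536862598
78.82813062821624
baseR top along 41.0 across 14.8
baseR bot along -46.4 across 14.8
base end+ along 50.3 across 9.9
base end- along -54.8 across 8.9
tealL t along 38.4 across -16.6
tealL b along -39.0 across -17.3
teal R along 2.2 across 3.9
teal end+ along 50.4 across -6.1
teal end- along -51.7 across -6.4
```

The stapler is upright and within about 2 mm of the plate's centre, aligned to within 0.5°. Now the yellow tape goes from grey to yellow.

```bash
python3 -m jog '[{"dx":0,"dy":0,"dz":0,"ax":0,"ay":0,"az":-5.7},{"dx":0,"dy":0,"dz":0,"ax":0,"ay":0,"az":-5.7},{"dx":-12,"dy":24,"dz":0,"ax":0,"ay":0,"az":0},{"dx":-12,"dy":24,"dz":0,"ax":0,"ay":0,"az":0},{"dx":-12,"dy":24,"dz":0,"ax":0,"ay":0,"az":0},{"dx":-12,"dy":24,"dz":0,"ax":0,"ay":0,"az":0},{"dx":-12,"dy":24,"dz":0,"ax":0,"ay":0,"az":0},{"dx":-12,"dy":24,"dz":0,"ax":0,"ay":0,"az":0},{"dx":-12,"dy":24,"dz":0,"ax":0,"ay":0,"az":0},{"dx":-12,"dy":24,"dz":0,"ax":0,"ay":0,"az":0},{"dx":-11,"dy":23,"dz":20,"ax":0,"ay":0,"az":0},{"dx":0,"dy":0,"dz":25,"ax":0,"ay":0,"az":0},{"dx":0,"dy":0,"dz":25,"ax":0,"ay":0,"az":0},{"dx":0,"dy":0,"dz":0,"ax":0,"ay":0,"az":0},{"dx":0,"dy":0,"dz":0,"ax":0,"ay":0,"az":0},{"dx":0,"dy":0,"dz":0,"ax":0,"ay":0,"az":0},{"dx":0,"dy":0,"dz":0,"ax":0,"ay":0,"az":0}]' 1 30
python3 -c "
from h import *
go(652,200.6,175,90)"
```

```text
time: 28.65
tool_pos: [0.6527, 0.2012, 0.2283]
tcp_rot: [2.221, 2.219, 0.005]
wrist_force: [0.3, 0.5, 0.1]
width: 1.002
grip_force: 0.0
at [652.7 201.2 228.3] yaw 89.95 tilt 0.19 az -0.05 shift [-0.6 -0.7 53.3] t 28.65
```

```bash
python3 -m jog '[{"dx":-0.5,"dy":-0.5,"dz":20,"ax":0,"ay":0,"az":0},{"dx":0,"dy":0,"dz":15,"ax":0,"ay":0,"az":0},{"dx":0,"dy":0,"dz":10,"ax":0,"ay":0,"az":0},{"dx":0,"dy":0,"dz":8,"ax":0,"ay":0,"az":0},{"dx":0,"dy":0,"dz":0,"ax":0,"ay":0,"az":0},{"dx":0,"dy":0,"dz":0,"ax":0,"ay":0,"az":0},{"dx":0,"dy":0,"dz":0,"ax":0,"ay":0,"az":0}]'
python3 -m jog '[{"dx":0,"dy":0,"dz":0,"ax":0,"ay":0,"az":0},{"dx":0,"dy":0,"dz":0,"ax":0,"ay":0,"az":0},{"dx":0,"dy":0,"dz":0,"ax":0,"ay":0,"az":0},{"dx":0,"dy":0,"dz":0,"ax":0,"ay":0,"az":0},{"dx":0,"dy":0,"dz":0,"ax":0,"ay":0,"az":0},{"dx":0,"dy":0,"dz":0,"ax":0,"ay":0,"az":0},{"dx":0,"dy":0,"dz":0,"ax":0,"ay":0,"az":0}]' 0.4
python3 -m jog '[{"dx":0,"dy":0,"dz":-20,"ax":0,"ay":0,"az":0},{"dx":0,"dy":0,"dz":-25,"ax":0,"ay":0,"az":0},{"dx":0,"dy":0,"dz":-25,"ax":0,"ay":0,"az":0},{"dx":0,"dy":0,"dz":0,"ax":0,"ay":0,"az":0},{"dx":0,"dy":0,"dz":0,"ax":0,"ay":0,"az":0},{"dx":0,"dy":0,"dz":0,"ax":0,"ay":0,"az":0},{"dx":0,"dy":0,"dz":0,"ax":0,"ay":0,"az":0}]'
python3 -c "
from h import *
go(651.3,54.7,176,90)"
```

```text
time: 29.23
tool_pos: [0.6517, 0.1999, 0.1737]
tcp_rot: [2.223, 2.219, 0.001]
wrist_force: [-0.9, 0.8, -0.4]
width: 0.996
grip_force: 0.0
time: 29.82
tool_pos: [0.652, 0.2, 0.1745]
tcp_rot: [2.223, 2.219, 0.003]
wrist_force: [-0.2, 0.4, 6.2]
width: 0.682
grip_force: 32.7
time: 30.4
tool_pos: [0.6503, 0.1995, 0.241]
tcp_rot: [-2.222, -2.218, 0.005]
wrist_force: [-0.9, -0.1, 0.3]
width: 0.681
grip_force: 32.6
at [650.3 199.5 241. ] yaw 89.9 tilt 0.21 az -0.1 shift [-144.8    1.    65. ] t 30.4
```

```bash
python3 -m jog '[{"dx":-15,"dy":0,"dz":0,"ax":0,"ay":0,"az":0},{"dx":-26,"dy":0,"dz":0,"ax":0,"ay":0,"az":0},{"dx":-26,"dy":0,"dz":0,"ax":0,"ay":0,"az":0},{"dx":-26,"dy":0,"dz":0,"ax":0,"ay":0,"az":0},{"dx":-26,"dy":0,"dz":0,"ax":0,"ay":0,"az":0},{"dx":-26,"dy":0,"dz":0,"ax":0,"ay":0,"az":0},{"dx":0,"dy":0,"dz":20,"ax":0,"ay":0,"az":0},{"dx":0,"dy":0,"dz":20,"ax":0,"ay":0,"az":0},{"dx":0,"dy":0,"dz":10,"ax":0,"ay":0,"az":0},{"dx":0,"dy":0,"dz":0,"ax":0,"ay":0,"az":0},{"dx":0,"dy":0,"dz":0,"ax":0,"ay":0,"az":0},{"dx":0,"dy":0,"dz":0,"ax":0,"ay":0,"az":0},{"dx":0,"dy":0,"dz":0,"ax":0,"ay":0,"az":0},{"dx":0,"dy":0,"dz":0,"ax":0,"ay":0,"az":0},{"dx":0,"dy":0,"dz":0,"ax":0,"ay":0,"az":0}]'
python3 -c "
from h import *
go(651.3,54.7,175,90)"
```

```text
time: 31.65
tool_pos: [0.6516, 0.0552, 0.1944]
tcp_rot: [2.222, 2.219, 0.002]
wrist_force: [-1.1, 0.2, 0.6]
width: 0.685
grip_force: 32.5
at [651.6  55.2 194.4] yaw 89.93 tilt 0.11 az -0.07 shift [-0.5 -0.3 19.4] t 31.65
```

```bash
python3 -m jog '[{"dx":-0.5,"dy":0,"dz":10,"ax":0,"ay":0,"az":0},{"dx":0,"dy":0,"dz":5,"ax":0,"ay":0,"az":0},{"dx":0,"dy":0,"dz":4,"ax":0,"ay":0,"az":0},{"dx":0,"dy":0,"dz":0,"ax":0,"ay":0,"az":0},{"dx":0,"dy":0,"dz":0,"ax":0,"ay":0,"az":0},{"dx":0,"dy":0,"dz":0,"ax":0,"ay":0,"az":0},{"dx":0,"dy":0,"dz":0,"ax":0,"ay":0,"az":0}]'
python3 -m jog '[{"dx":0,"dy":0,"dz":0,"ax":0,"ay":0,"az":0},{"dx":0,"dy":0,"dz":0,"ax":0,"ay":0,"az":0},{"dx":0,"dy":0,"dz":0,"ax":0,"ay":0,"az":0},{"dx":0,"dy":0,"dz":0,"ax":0,"ay":0,"az":0},{"dx":0,"dy":0,"dz":0,"ax":0,"ay":0,"az":0},{"dx":0,"dy":0,"dz":-20,"ax":0,"ay":0,"az":0},{"dx":0,"dy":0,"dz":-30,"ax":0,"ay":0,"az":0},{"dx":0,"dy":0,"dz":-30,"ax":0,"ay":0,"az":0},{"dx":0,"dy":0,"dz":-35,"ax":0,"ay":0,"az":0},{"dx":-35,"dy":0,"dz":0,"ax":0,"ay":0,"az":0},{"dx":-35,"dy":0,"dz":0,"ax":0,"ay":0,"az":0},{"dx":-35,"dy":0,"dz":0,"ax":0,"ay":0,"az":0},{"dx":-35,"dy":0,"dz":0,"ax":0,"ay":0,"az":0},{"dx":-35,"dy":0,"dz":0,"ax":0,"ay":0,"az":0},{"dx":-35,"dy":0,"dz":0,"ax":0,"ay":0,"az":0},{"dx":-35,"dy":0,"dz":0,"ax":0,"ay":0,"az":0},{"dx":-35,"dy":0,"dz":0,"ax":0,"ay":0,"az":0},{"dx":-35,"dy":0,"dz":0,"ax":0,"ay":0,"az":0},{"dx":0,"dy":0,"dz":0,"ax":0,"ay":0,"az":0},{"dx":0,"dy":0,"dz":0,"ax":0,"ay":0,"az":0}]' 1
python3 - <<'E'
from seg import *
s,c=snap('top','tf.png'); s2,d=snap('scene','sf.png')
def do(n,box,f,z):
    box=[int(round(b*.64)) for b in box]; H,S,V,m=hsv(c,box); print(n,np.round(rect(pix2w(c,s,big(m&f(H,S,V)),z)),1))
do('er->470.5,40.7',(500,320,580,380),lambda h,s,v:(s<60)&(v>120),.015)
do('tW->480.4,225.5',(355,305,420,375),lambda h,s,v:(h>40)&(h<90)&(s>60),.015)
do('tY->651.3,54.7',(480,170,565,240),lambda h,s,v:(h>34)&(h<90)&(s>60),.015)
im=c['img'][100:265,105:385,::-1]; cv2.imwrite('pics/fin.png',cv2.resize(im,(800,471),interpolation=cv2.INTER_CUBIC))
E
```

```text
time: 32.23
tool_pos: [0.6507, 0.0544, 0.1743]
tcp_rot: [-2.223, -2.219, 0.002]
wrist_force: [-2.3, 0.9, 5.0]
width: 0.678
grip_force: 33.5
time: 33.9
tool_pos: [0.6501, -0.2629, 0.2889]
tcp_rot: [-2.227, -2.215, -0.0]
wrist_force: [-0.2, 0.7, -0.5]
width: 1.002
grip_force: 0.0
er->470.5,40.7 [465.7  57.9  17.7   8.8  10.4]
tW->480.4,225.5 [467.6 234.7  12.3   2.1  51.4]
tY->651.3,54.7 [654.1  52.1  39.6  38.  -89.9]
```

View pics/fin.png

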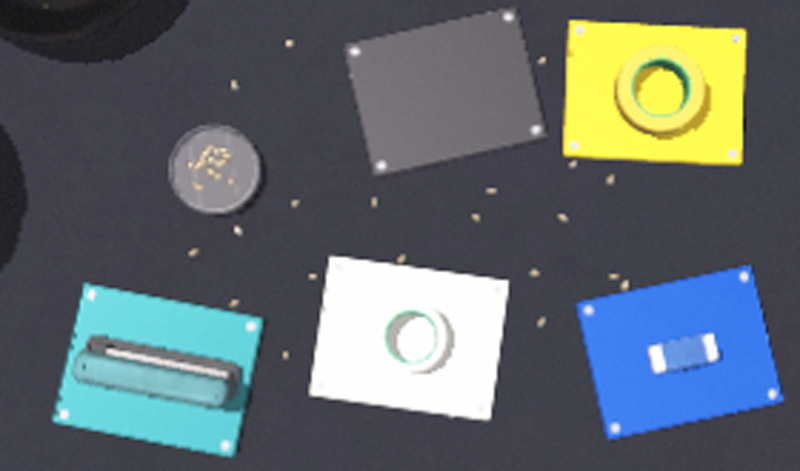

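The final top view shows every item near the middle of its own plate, grey empty, and the dish where it was. Handing in.

```bash
python3 -c "
from workcell import bot
print(bot.finish_job())"
```

```text
the job is handed in; nothing more can be done
None
```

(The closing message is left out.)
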